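# Open a folding shutter flat for sanding

### The job

Get the folding shutter ready for sanding its inside: push the cork sanding block along the bench, out of the place where the raised leaf will come down, then swing that leaf up and over its hinges and press it down until it lies flat on the bench on the other side. Use only your fingertips or the outside of the fingers, gently: do not pinch, lift or carry anything, do not fling the leaf over, and leave the sander, the paint tin and the brush where they are.

Things in the scene. Friction and masses are not known exactly. Their poses are not given: they have to be found in the camera images.
- shutter: Folding shutter, two framed wooden leaves on two butt hinges, red outside, bare inside. Origin: on the bench below the middle of the hinge line, which runs along x, 18 mm up (knuckles 8 mm thick); z up. The fixed lower leaf lies at y = -164 to -4 mm; 3 battens 10 mm high round it reach x = +-141, y = -185 mm. The other leaf, once over, will lie at y = +4 to +164 mm on bare bench
- leaf (a joint): Angle of the raised leaf, rad: 0 folded shut on the lower leaf, 1.57 upright, 3.14 flat on the bench on the other side (+y of the shutter). Starts ajar, 0.4 to 0.9. Its inner bare face, in a plane through the hinge line, looks down at 0, to the shutter's -y at 1.57, up at 3.14. Stiff hinges: it stays where it is left and needs pushing all the way, with at most about 5 N near its free edge
- leaf_edge (a point): Middle of the free edge of the raised leaf, on its inner face, 164 mm from the hinge line. The leaf is 240 mm along the hinge line, 160 mm wide, 18 mm thick, about 0.3 kg, with a border 35 to 40 mm wide round a panel recessed 4 mm on both faces
- landing (a point): Point on the bench surface under the middle of the place where the leaf will lie (shutter frame x = 0, y = +84 mm)
- sanding_block: Cork sanding block, 110 x 60 x 30 mm (x, y, z), about 0.14 kg, loose, lying on the bench in the place where the leaf will lie. Origin: centre of its underside; x along its length, z up
- sander: Grey and black electric disc sander standing on its pad: pad diameter 120 mm, height 134 mm, a dust spout reaching 95 mm from its axis along its own +x. Origin: centre of the underside of the pad. To be left alone
- paint_tin: Closed steel paint tin, diameter 100 mm, height 115 mm. Origin: centre of its underside. To be left alone
- brush: Flat paint brush lying on the bench, 200 mm long, 42 mm wide, 20 mm high, handle towards its own -x. Origin: middle of its underside. To be left alone
Things that resemble listed ones, but are neither listed nor needed, are in the scene too. Of the things like the sanding_block, leave any that is turquoise; of the rest the smaller one is meant.

How it is judged:
By the outcome, as a careful person would: the job done as asked, in the order asked, and still so for the second after the job is handed in, with the robot touching nothing.
It also fails if it takes over 64 s, if anything falls off the work surface, if the arm or the gripper's body presses on something with over 40 N, if the wrist force passes 120 N, or if a joint passes its speed limit or range.

### The arm

A 6-joint arm with a two-finger parallel gripper is mounted at the origin on the work surface. World frame = base frame: x ahead of the robot, y to its left, z up, the work surface at z = 0. Lengths are in m, angles in degrees, forces in N, time in s.
With the tool pointing down it reaches from about 0.25 to 0.725 m from the base axis. Payload 9.7 kg.
Tool frame: the origin (TCP) lies midway between the tips of the shut fingers; the grasp point (between the pads) lies 19 mm behind it; z points along the fingers, y is the line along which they close (so a half turn about z gives the same grasp; the last joint's range is limited). The gripper opens to 85 mm and grips with 20 to 120 N. Pads are 22 mm wide; open, the fingers measure 114 mm over their backs; the gripper's body (76 mm by 85 mm) begins 54 mm behind the grasp point. The pads swing forward as they close: fully open they stand 13 mm farther back than shut.
Start: joints at [72.422, 4.979, 10.078, 95.1, 0, 90], TCP at [0.166, 0.524, 0.231] pointing down, gripper open.
Joint ranges: [-179.16, 179.16], [-48.56, 103.87], [-65.8, 70.77], [-126.05, 130.52], [-82.76, 87.17], [-180, 180]. Speed limits (degrees/s): [127.2, 127.2, 147.25, 180, 180, 180].

### API

Orientations are given as [roll, pitch, yaw] about the fixed x, y, z axes, in that order (R = Rz(yaw) Ry(pitch) Rx(roll)).
In Python, from workcell import bot gives the robot as it stands.
- The arm moves only by the shell command python3 -m crank 'ROWS' [FORCE]. ROWS is JSON, a list of rows, each an object with "gripper": the finger opening in mm, from 0 to 85.4; "travel": the shift along the tool's x, y, z in mm, a list of three; "twist": the turn, a rotation vector about the tool's x, y, z in rad, a list of three. In form: [{"gripper": gripper, "travel": [tx, ty, tz], "twist": [rx, ry, rz]}, ...]. A call has 1 to 12 rows; each row shifts and turns the commanded pose from where the row before left it, along the tool's axes as they then stand; what a row does not reach is not made up. A row lasts 1/8 s, in which the tool goes at most 62.5 mm and 10.7 degrees, less where a joint would pass 70% of its speed; a pose out of reach is approached as far as the arm can. A call is refused whole if a number of a shift passes 62.5 or a number of a turn 0.188, either way. A call with a gripper value outside its range is refused whole. The fingers move at their own pace and stop on an object; FORCE is the grip in N (left out, the last holds). Time passes only in rows, so rows that do not move let the fingers close. It gives the time, the measured TCP pose, the force, the opening and the grip force at its end, in the units of the state.
- bot.get_obs(): the state, without advancing time (a new reading comes with each control period).
- bot.camera(name): name is "side" or "top"; returns the picture (384x512x3 uint8, red, green, blue); there is no depth.
- bot.calibration(name): a dict with "vfov" (degrees; the focal length in pixels is half the picture's height over the tangent of half this angle, whatever the lens; pixels are square), "cx", "cy" (the principal point, pixels), "k1" (the pictures are not rectified: a ray, as slopes to the right and down, at radius r is drawn at 1 + k1 r^2 times it, then the intrinsics apply), "camera_from_world" (4x4, takes a point from world to camera coordinates). Camera axes: x right, y down, z forward; pixel columns grow to the right and rows downward; lengths in m; the calibration is good to about 2 mm. A picture is of the moment at which its call begins. calibration takes no time and is no camera call.
- bot.job_done(): hands the job in; it is judged then, once.
The state is a dict: "time": time; "q": joint angles; "qd": joint speeds; "joint_efforts": joint torques, N m; "ee_pos": TCP position; "tcp_rot": TCP orientation; "wrist_force": force on the tool from outside, world axes, zero at the start; "torque": the same for the moment, N m; "opening": finger opening in m; "grasp_force": force on a finger pad.
Only numpy, scipy, OpenCV 4.12 (cv2) and the standard library are available. Lean on these libraries where they do the work, as an engineer would, in place of code of your own. Each camera call takes 0.05 s, during which the arm holds its last target. There are 200 camera calls.

## Working session

There is one attempt and no reset: what is moved stays moved. The work goes in short steps, Python scripts to look and compute and a shell command to move; the robot and the scene stay as the last step left them, time stands still between calls to the robot, and variables do not carry over. Pictures are saved under pics/ and viewed, at most 10 in all, crops included, and the job is handed in when it is done.

```bash
mkdir -p pics; cat > h.py <<'E'
import numpy as np, cv2
from workcell import bot
def cam(n):
    c=bot.calibration(n); f=192/np.tan(np.radians(c['vfov']/2)); return c,f,np.array(c['camera_from_world'])
def px2w(n,u,v,z=0.0):
    c,f,T=cam(n); d=np.array([(u-c['cx'])/f,(v-c['cy'])/f]); s=d.copy()
    for _ in range(30): s=d/(1+c['k1']*(s@s))
    R,t=T[:3,:3],T[:3,3]; o=-R.T@t; r=R.T@np.array([s[0],s[1],1]); return o+r*(z-o[2])/r[2]
def w2px(n,p):
    c,f,T=cam(n); q=T[:3,:3]@np.array(p)+T[:3,3]; s=q[:2]/q[2]; s=s*(1+c['k1']*(s@s)); return s*f+[c['cx'],c['cy']]
def snap(n,name,crop=None):
    im=bot.camera(n)[:,:,::-1]
    if crop: x0,y0,x1,y1=crop; im=im[y0:y1,x0:x1]
    k=min(800/im.shape[1],600/im.shape[0]); im=cv2.resize(im,None,fx=k,fy=k,interpolation=cv2.INTER_CUBIC); cv2.imwrite('pics/'+name,im); print(name,im.shape,'scale',k)
E
python3 - <<'E'
from h import *
snap('top','t0.png'); snap('side','s0.png')
for n in('top','side'):
    c,f,T=cam(n); print(n,f,c['k1'],-T[:3,:3].T@T[:3,3])
o=bot.get_obs(); print(o)
E
```

```text
t0.png (600, 800, 3) scale 1.5625
s0.png (600, 800, 3) scale 1.5625
top 367.26041099862675 -0.0917129492108294 [0.39275738 0.11654613 0.82962465]
side 390.0417219637407 0.0026799704973367302 [ 0.32581854 -0.59582534  0.465731  ]
{'time': 0.1, 'q': array([7.24227557e+01, 5.00971976e+00, 1.00390162e+01, 9.50988246e+01,
       6.21645086e-04, 9.00010225e+01]), 'qd': array([ 0.04948028, -0.08659459,  0.08811728, -0.08467626, -0.07283947,
       -0.02520176]), 'joint_efforts': array([ 1.88488528e-03, -5.21564126e+01,  4.65652263e+01,  1.60403992e-02,
        6.21638463e-06,  1.20882189e-05]), 'ee_pos': array([0.16603249, 0.52413313, 0.23063716]), 'tcp_rot': array([-1.79930472e+02, -6.20403839e-04,  1.62421732e+02]), 'wrist_force': array([0.76853383, 0.57458522, 0.76690849]), 'torque': array([ 0.02952204, -0.03257012,  0.01216772]), 'grasp_force': 0.0, 'opening': 0.08528694215043028}
```

View pics/t0.png

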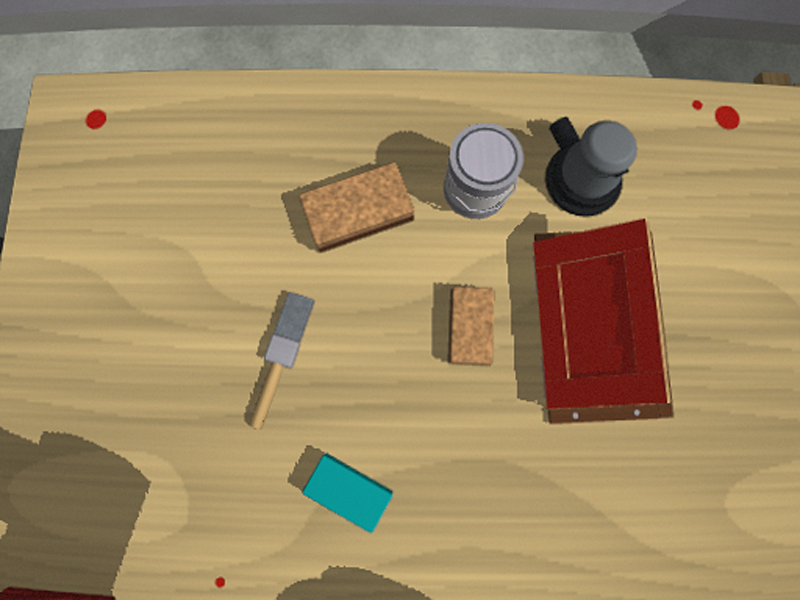

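View pics/s0.png

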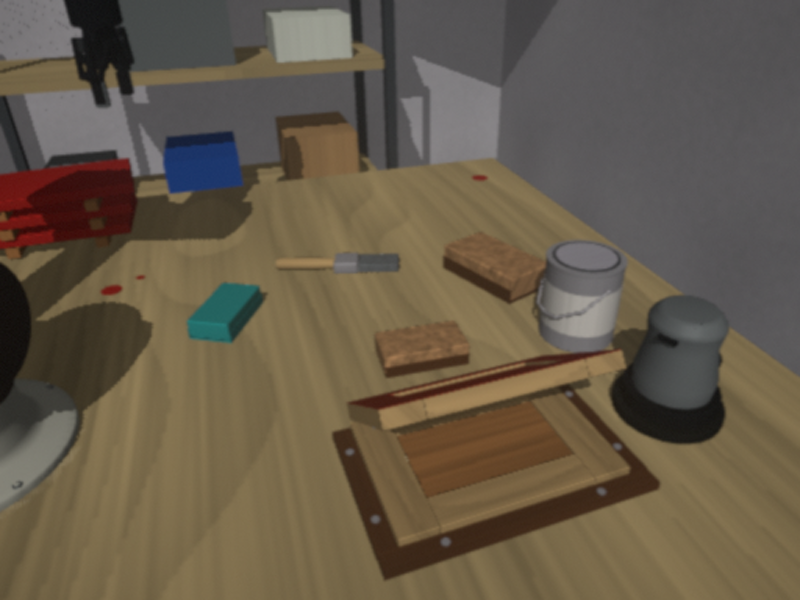

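Top: cork candidates are the small cork (472,325), the large cork (357,207) and the turquoise block (347,492). By the description, the small cork left of the shutter is the one meant. The shutter hinge runs along px x≈545 and the leaf's free edge is at about (650,220)–(670,410). Side: batten corners at (335,432), (385,578) and (657,485).

```bash
python3 - <<'E'
from h import *
k=1.5625; P=lambda n,u,v,z:print(n,u,v,z,np.round(px2w(n,u/k,v/k,z),4)[:2])
for u,v in[(335,432),(385,578),(657,485)]: P('side',u,v,.01)
for u,v in[(550,423),(673,417),(536,236)]: P('top',u,v,.01)
print('block')
for u,v in[(453,287),(494,288),(492,364),(449,362)]: P('top',u,v,.03)
print('bigcork')
for u,v in[(301,198),(396,163),(413,213),(320,249)]: P('top',u,v,.03)
print('turq')
for u,v in[(325,454),(392,491),(373,531),(303,491)]: P('top',u,v,.03)
print('tin,sander,brush,tin top')
P('top',476,188,.0);P('top',486,156,.115);P('top',583,183,0.02);P('top',297,293,.01);P('top',258,428,.01); P('top',560,120,.1)
snap('top','t1.png',(270,130,440,280)); snap('side','s1.png',(200,190,430,375))
E
```

```text
side 335 432 0.01 [ 0.3882 -0.102 ]
side 385 578 0.01 [ 0.3941 -0.2852]
side 657 485 0.01 [ 0.6684 -0.2691]
top 550 423 0.01 [ 0.3861 -0.099 ]
top 673 417 0.01 [ 0.3946 -0.2791]
top 536 236 0.01 [ 0.6612 -0.0876]
block
top 453 287 0.03 [0.5762 0.0396]
top 494 288 0.03 [ 0.5756 -0.0191]
top 492 364 0.03 [ 0.4669 -0.0145]
top 449 362 0.03 [0.4689 0.0456]
bigcork
top 301 198 0.03 [0.7086 0.2641]
top 396 163 0.03 [0.7661 0.1239]
top 413 213 0.03 [0.687  0.0978]
top 320 249 0.03 [0.6301 0.2323]
turq
top 325 454 0.03 [0.3408 0.2143]
top 392 491 0.03 [0.2935 0.1223]
top 373 531 0.03 [0.2408 0.1469]
top 303 491 0.03 [0.2911 0.2426]
tin,sander,brush,tin top
top 476 188 0.0 [7.404e-01 2.000e-04]
top 486 156 0.115 [0.7387 0.0019]
top 583 183 0.02 [ 0.7439 -0.1609]
top 297 293 0.01 [0.5686 0.2663]
top 258 428 0.01 [0.3732 0.3128]
top 560 120 0.1 [ 0.8039 -0.1067]
t1.png (600, 680, 3) scale 4.0
s1.png (600, 746, 3) scale 3.2432432432432434
```

View pics/t1.png

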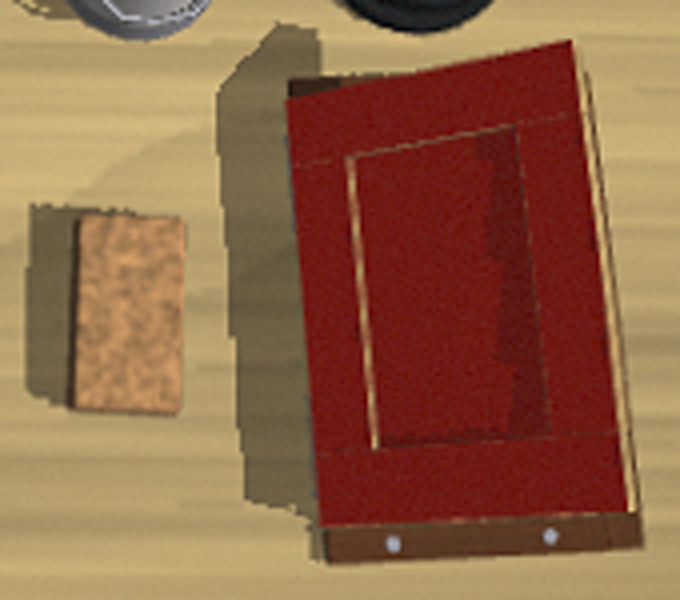

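View pics/s1.png

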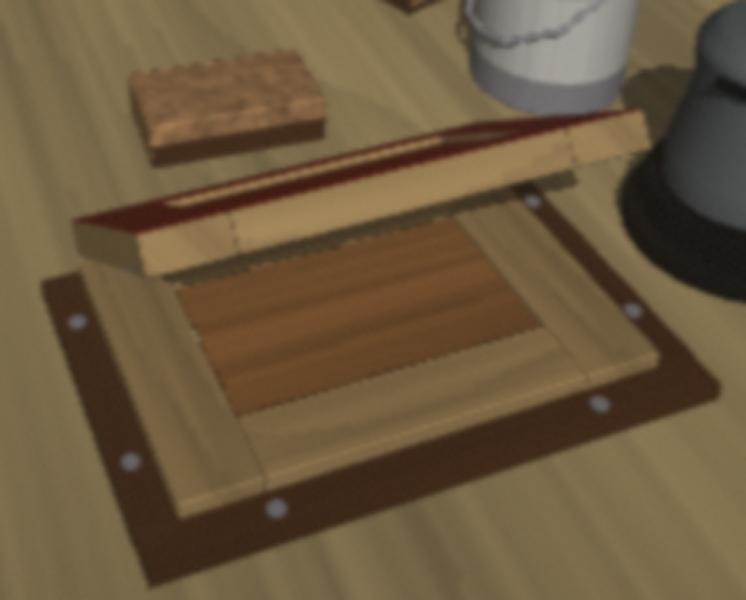

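The close crops confirm the small cork (t1 corners 78,215 / 185,215 / 180,413 / 73,408), and show the leaf edges clearly. Fit the shutter pose and leaf angle.

```bash
cat >> h.py <<'E'
def leafpt(a,th,r,off=0): # shutter frame; off: towards outer side
    return np.array([a,-r*np.cos(th)+off*np.sin(th),.018+r*np.sin(th)+off*np.cos(th)])
def s2w(x,y,yaw,p):
    c,s=np.cos(yaw),np.sin(yaw); return np.array([x+c*p[0]-s*p[1],y+s*p[0]+c*p[1],p[2]])
E
python3 - <<'E'
from h import *
from scipy.optimize import least_squares
S=lambda u,v:np.array([200+u/3.2432,190+v/3.2432]); Tp=lambda u,v:np.array([270+u/4,130+v/4])
obs=[('side',S(182,517),lambda t:[-.12,-.164,.018]),('side',S(660,355),lambda t:[.12,-.164,.018]),
('side',S(148,275),lambda t:leafpt(-.12,t,.164)),('side',S(650,150),lambda t:leafpt(.12,t,.164)),
('side',S(137,233),lambda t:leafpt(-.12,t,.164,.018)),('side',S(642,111),lambda t:leafpt(.12,t,.164,.018)),
('top',Tp(573,42),lambda t:leafpt(.12,t,.164,.018)),('top',Tp(629,513),lambda t:leafpt(-.12,t,.164,.018)),
('top',Tp(320,527),lambda t:leafpt(-.12,t,.004,.018)),('top',Tp(288,100),lambda t:leafpt(.12,t,.004,.018)),
('top',Tp(643,548),lambda t:[-.141,-.185,.01]),('side',S(720,383),lambda t:[.141,-.185,.01])]
f=lambda p:np.concatenate([w2px(n,s2w(*p[:3],np.array(g(p[3]))))-o for n,o,g in obs])
r=least_squares(f,[.53,-.09,0,.6],loss='soft_l1'); print(r.x,np.degrees(r.x[2:])); print(f(r.x).reshape(-1,2).round(1))
x=r.x[:3]
for p in[(0,.084,0),(-.12,.164,0),(.12,.164,0),(-.12,.004,0),(.12,.004,0)]: print(p,s2w(*x,np.array(p)).round(3))
print('edge',s2w(*x,leafpt(0,r.x[3],.164)).round(3))
E
```

```text
[ 0.52482708 -0.08960874  0.04917646  0.63466347] [ 2.81760351 36.36353843]
[[-1.4 -3.7]
 [ 0.2 -0.8]
 [-0.7  1.2]
 [ 0.6 -0.8]
 [-0.3  0.4]
 [ 0.1 -0.8]
 [ 0.3 -1.4]
 [ 0.7 -0.1]
 [-0.3  0.3]
 [-1.1 -0.3]
 [ 1.   0.6]
 [ 1.4  0.5]]
(0, 0.084, 0) [ 0.521 -0.006  0.   ]
(-0.12, 0.164, 0) [0.397 0.068 0.   ]
(0.12, 0.164, 0) [0.637 0.08  0.   ]
(-0.12, 0.004, 0) [ 0.405 -0.092  0.   ]
(0.12, 0.004, 0) [ 0.644 -0.08   0.   ]
edge [ 0.531 -0.222  0.115]
```

Shutter at (0.525, -0.090), yaw 2.8°, leaf about 0.63 rad. The block is at (0.522, 0.013). First I align the tool's yaw to the shutter, then go over the gap between the shutter and the block.

```bash
python3 -m crank '[{"gripper":50,"travel":[0,0,0],"twist":[0,0,0.174]},{"gripper":50,"travel":[0,0,0],"twist":[0,0,0.174]},{"gripper":50,"travel":[0,0,0],"twist":[0,0,0.174]},{"gripper":50,"travel":[0,0,0],"twist":[0,0,0.174]},{"gripper":50,"travel":[0,0,0],"twist":[0,0,0.174]},{"gripper":50,"travel":[0,0,0],"twist":[0,0,0.174]},{"gripper":50,"travel":[0,0,0],"twist":[0,0,0.171]}]' && python3 -m crank '[{"gripper":50,"travel":[-49,27,0],"twist":[0,0,0]},{"gripper":50,"travel":[-49,27,0],"twist":[0,0,0]},{"gripper":50,"travel":[-49,27,0],"twist":[0,0,0]},{"gripper":50,"travel":[-49,27,0],"twist":[0,0,0]},{"gripper":50,"travel":[-49,27,0],"twist":[0,0,0]},{"gripper":50,"travel":[-49,27,0],"twist":[0,0,0]},{"gripper":50,"travel":[-49,27,0],"twist":[0,0,0]},{"gripper":50,"travel":[-49,27,0],"twist":[0,0,0]},{"gripper":50,"travel":[-49,27,0],"twist":[0,0,0]},{"gripper":50,"travel":[-49,27,0],"twist":[0,0,0]},{"gripper":50,"travel":[-49,27,0],"twist":[0,0,0]},{"gripper":50,"travel":[-49,27,0],"twist":[0,0,0]}]'
```

```text
time: 1.08
ee_pos: [0.1661, 0.5242, 0.2311]
tcp_rot: [-180.0, 0.0, 92.5]
wrist_force: [0.6, 0.3, 0.3]
opening: 0.0501
grasp_force: 0.0
time: 2.58
ee_pos: [0.5192, -0.0489, 0.2312]
tcp_rot: [180.0, -0.0, 92.8]
wrist_force: [0.7, 0.8, 0.4]
opening: 0.05
grasp_force: 0.0
```

```bash
python3 -m crank '[{"gripper":50,"travel":[0,0,40],"twist":[0,0,0]},{"gripper":50,"travel":[0,0,40],"twist":[0,0,0]},{"gripper":50,"travel":[0,0,40],"twist":[0,0,0]},{"gripper":50,"travel":[0,0,40],"twist":[0,0,0]},{"gripper":50,"travel":[0,0,30],"twist":[0,0,0]},{"gripper":50,"travel":[0,0,20],"twist":[0,0,0]},{"gripper":50,"travel":[0,0,10],"twist":[0,0,0]},{"gripper":50,"travel":[0,0,0],"twist":[0,0,0]}]' && python3 - <<'E'
from h import *
snap('side','s2.png',(180,100,430,288))
E
```

```text
time: 3.58
ee_pos: [0.5182, -0.0471, 0.011]
tcp_rot: [-179.9, -0.0, 92.8]
wrist_force: [0.4, -0.4, -0.3]
opening: 0.0498
grasp_force: 0.0
s2.png (600, 798, 3) scale 3.1914893617021276
```

View pics/s2.png

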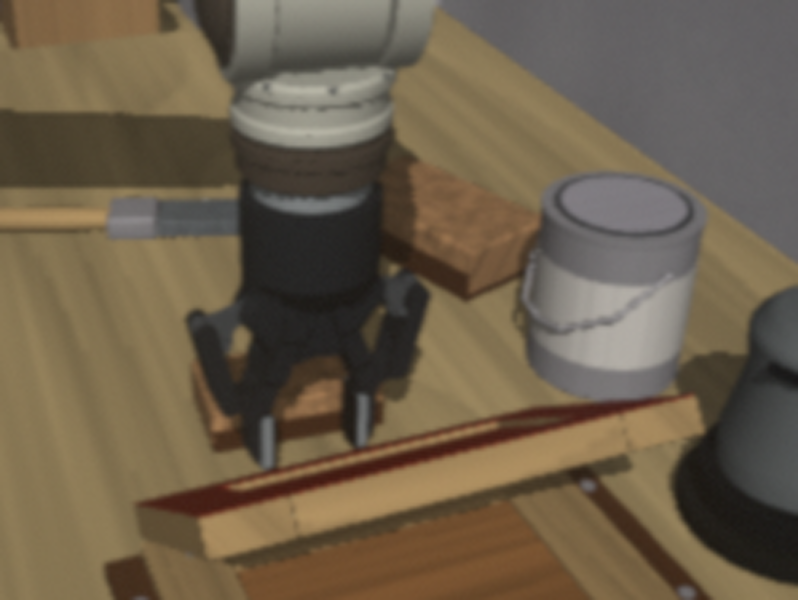

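The fingers (side crop 265,440 and 362,420) stand in the gap between block and leaf. I'll push gently in +y.

```bash
python3 -m crank '[{"gripper":50,"travel":[8,0,0],"twist":[0,0,0]},{"gripper":50,"travel":[10,0,0],"twist":[0,0,0]},{"gripper":50,"travel":[12,0,0],"twist":[0,0,0]},{"gripper":50,"travel":[12,0,0],"twist":[0,0,0]},{"gripper":50,"travel":[12,0,0],"twist":[0,0,0]},{"gripper":50,"travel":[12,0,0],"twist":[0,0,0]},{"gripper":50,"travel":[12,0,0],"twist":[0,0,0]},{"gripper":50,"travel":[12,0,0],"twist":[0,0,0]},{"gripper":50,"travel":[12,0,0],"twist":[0,0,0]},{"gripper":50,"travel":[12,0,0],"twist":[0,0,0]},{"gripper":50,"travel":[12,0,0],"twist":[0,0,0]},{"gripper":50,"travel":[10,0,0],"twist":[0,0,0]}]' && python3 -m crank '[{"gripper":50,"travel":[8,0,0],"twist":[0,0,0]},{"gripper":50,"travel":[5,0,0],"twist":[0,0,0]},{"gripper":50,"travel":[0,0,0],"twist":[0,0,0]},{"gripper":50,"travel":[-15,0,0],"twist":[0,0,0]},{"gripper":50,"travel":[-15,0,-30],"twist":[0,0,0]},{"gripper":50,"travel":[0,0,-50],"twist":[0,0,0]},{"gripper":0,"travel":[0,0,-60],"twist":[0,0,0]},{"gripper":0,"travel":[0,0,-60],"twist":[0,0,0]},{"gripper":0,"travel":[0,0,-30],"twist":[0,0,0]}]'
```

```text
time: 5.12
ee_pos: [0.5118, 0.0895, 0.0113]
tcp_rot: [-180.0, 0.0, 92.8]
wrist_force: [-0.4, -0.8, 0.8]
opening: 0.0497
grasp_force: 0.6
time: 6.25
ee_pos: [0.5132, 0.0706, 0.2449]
tcp_rot: [179.8, -0.0, 92.8]
wrist_force: [0.7, -0.7, 0.3]
opening: 0.0006
grasp_force: 0.0
```

```bash
python3 -m crank '[{"gripper":0,"travel":[-55,0,0],"twist":[0,0,0]},{"gripper":0,"travel":[-55,0,0],"twist":[0,0,0]},{"gripper":0,"travel":[-55,0,0],"twist":[0,0,0]},{"gripper":0,"travel":[-55,0,0],"twist":[0,0,0]},{"gripper":0,"travel":[-55,0,0],"twist":[0,0,0]},{"gripper":0,"travel":[-57,0,0],"twist":[0,0,0]},{"gripper":0,"travel":[-57,0,48],"twist":[0,0,0]},{"gripper":0,"travel":[0,0,0],"twist":[0,0.175,0]},{"gripper":0,"travel":[0,0,0],"twist":[0,0.175,0]},{"gripper":0,"travel":[0,0,0],"twist":[0,0.175,0]},{"gripper":0,"travel":[0,0,0],"twist":[0,0.175,0]},{"gripper":0,"travel":[0,0,0],"twist":[0,0,0]}]' && python3 - <<'E'
from h import *
o=bot.get_obs(); print(o['q'].round(1))
snap('top','t2.png')
E
```

```text
time: 7.75
ee_pos: [0.5302, -0.3107, 0.1933]
tcp_rot: [-179.4, -40.6, 92.2]
wrist_force: [0.2, -0.8, -0.9]
opening: 0.0002
grasp_force: 0.0
[-42.5  44.4  48.4 125.6  27.1  37.3]
t2.png (600, 800, 3) scale 1.5625
```

View pics/t2.png

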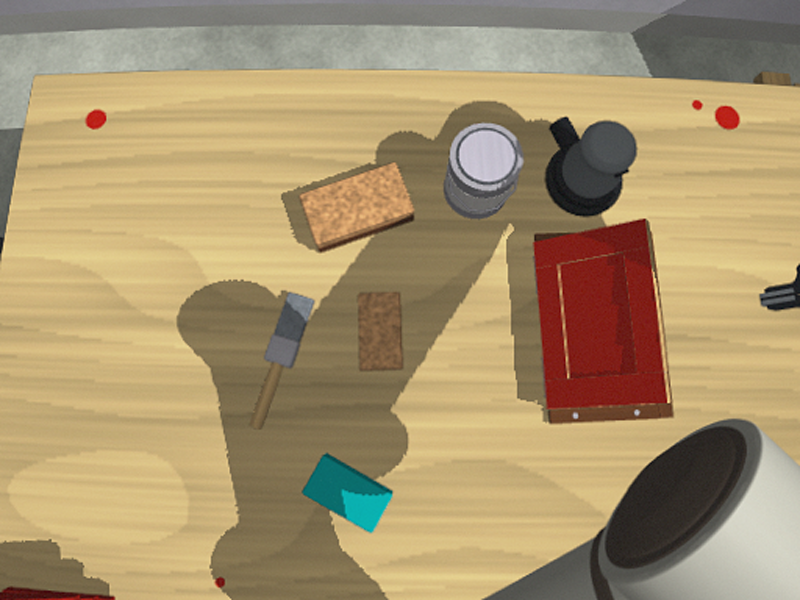

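Block now at (380,331) in the top view, beyond the landing (left px 403 → y≈0.11); everything else is unmoved. Now I'll insert the fingers under the free edge.

```bash
python3 -m crank '[{"gripper":0,"travel":[0,0,0],"twist":[0,0,0]},{"gripper":0,"travel":[0,0,25],"twist":[0,0,0]},{"gripper":0,"travel":[0,0,25],"twist":[0,0,0]},{"gripper":0,"travel":[0,0,25],"twist":[0,0,0]},{"gripper":0,"travel":[0,0,0],"twist":[0,0,0]}]'; python3 -c "
from h import *
print(bot.get_obs()['q'].round(1))"
```

```text
time: 8.43
ee_pos: [0.5287, -0.2576, 0.1464]
tcp_rot: [179.8, -39.9, 93.1]
wrist_force: [0.3, -0.0, 0.9]
opening: 0.0001
grasp_force: 0.0
[-39.3  35.7  30.6 114.2  28.4  40.1]
```

```bash
python3 -m crank '[{"gripper":0,"travel":[-12,0,0],"twist":[0,0,0]},{"gripper":0,"travel":[0,0,20],"twist":[0,0,0]},{"gripper":0,"travel":[0,0,20],"twist":[0,0,0]},{"gripper":0,"travel":[0,0,15],"twist":[0,0,0]},{"gripper":0,"travel":[0,0,15],"twist":[0,0,0]},{"gripper":0,"travel":[0,0,0],"twist":[0,0,0]}]'; python3 - <<'E'
from h import *
snap('side','s3.png',(220,130,450,302))
E
```

```text
time: 9.18
ee_pos: [0.5272, -0.2241, 0.0826]
tcp_rot: [180.0, -40.1, 92.8]
wrist_force: [-0.8, -0.1, -0.2]
opening: 0.0001
grasp_force: 0.0
s3.png (598, 800, 3) scale 3.4782608695652173
```

View pics/s3.png

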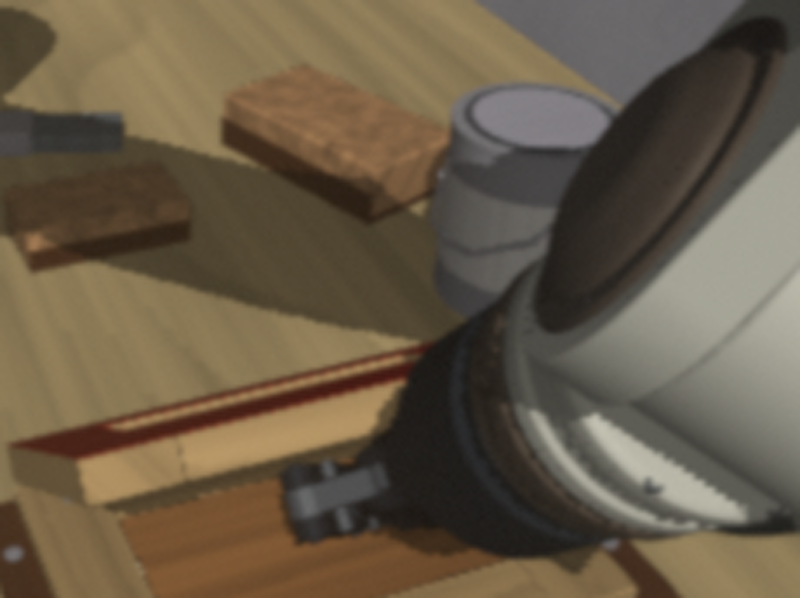

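The tip (crop 300,500) is below the free edge. Now compute the arc increments.

```bash
cat > arc.py <<'E'
import sys
from h import *
def plan(th):
    ph=.70*max(0,(np.pi/2-th)/.935)
    a=np.array([np.sin(ph),-np.cos(ph)]); n=np.array([np.cos(ph),np.sin(ph)])
    if th<np.pi/2:
        c=np.array([-.164*np.cos(th),.018+.164*np.sin(th)])+a*(.023+.004*(th-.635)/.935)
    else: c=np.array([-.137*np.cos(th),.018+.137*np.sin(th)])
    return *(c-.011*n),ph
o=bot.get_obs(); p=o['ee_pos']; s=(p[:2]-[.5248,-.0896])@[-.0491,.9988]; s,z,ph=s,p[2],np.radians(-o['tcp_rot'][1])
print('now',s.round(4),z.round(4),ph.round(3))
for th in np.arange(float(sys.argv[1]),float(sys.argv[2]),float(sys.argv[3])):
    s2,z2,p2=plan(th); d=np.array([s2-s,z2-z]); x=d@[np.cos(ph),np.sin(ph)]; zz=d@[np.sin(ph),-np.cos(ph)]
    print(f'th {th:.2f} tx {x*1e3:.1f} tz {zz*1e3:.1f} ry {p2-ph:.3f}  | s {s2:.3f} z {z2:.3f}'); s,z,ph=s2,z2,p2
E
python3 arc.py 0.635 3.16 0.06
```

```text
now -0.1348 0.0831 0.699
th 0.64 tx 11.9 tz 0.1 ry 0.002  | s -0.126 z 0.091
th 0.70 tx 8.6 tz -2.3 ry -0.045  | s -0.121 z 0.098
th 0.76 tx 8.6 tz -2.1 ry -0.045  | s -0.115 z 0.105
th 0.82 tx 8.6 tz -2.0 ry -0.045  | s -0.109 z 0.111
th 0.88 tx 8.6 tz -1.8 ry -0.045  | s -0.103 z 0.118
th 0.94 tx 8.7 tz -1.7 ry -0.045  | s -0.096 z 0.123
th 1.00 tx 8.7 tz -1.5 ry -0.045  | s -0.089 z 0.129
th 1.06 tx 8.7 tz -1.4 ry -0.045  | s -0.082 z 0.134
th 1.12 tx 8.7 tz -1.2 ry -0.045  | s -0.074 z 0.138
th 1.18 tx 8.7 tz -1.1 ry -0.045  | s -0.066 z 0.142
th 1.24 tx 8.7 tz -0.9 ry -0.045  | s -0.058 z 0.145
th 1.30 tx 8.7 tz -0.8 ry -0.045  | s -0.050 z 0.148
th 1.36 tx 8.7 tz -0.7 ry -0.045  | s -0.042 z 0.151
th 1.42 tx 8.7 tz -0.5 ry -0.045  | s -0.033 z 0.153
th 1.48 tx 8.7 tz -0.4 ry -0.045  | s -0.025 z 0.154
th 1.54 tx 8.6 tz -0.2 ry -0.045  | s -0.016 z 0.155
th 1.60 tx 8.5 tz 0.0 ry -0.027  | s -0.008 z 0.155
th 1.66 tx 8.2 tz 0.4 ry 0.000  | s 0.001 z 0.155
th 1.72 tx 8.2 tz 0.9 ry 0.000  | s 0.009 z 0.154
th 1.78 tx 8.1 tz 1.4 ry 0.000  | s 0.017 z 0.152
th 1.84 tx 8.0 tz 1.9 ry 0
[... 423 characters left out ...]

th 2.38 tx 5.9 tz 5.7 ry 0.000  | s 0.088 z 0.113
th 2.44 tx 5.5 tz 6.1 ry 0.000  | s 0.093 z 0.107
th 2.50 tx 5.1 tz 6.4 ry 0.000  | s 0.098 z 0.101
th 2.56 tx 4.8 tz 6.7 ry 0.000  | s 0.103 z 0.094
th 2.62 tx 4.3 tz 7.0 ry 0.000  | s 0.107 z 0.087
th 2.68 tx 3.9 tz 7.2 ry 0.000  | s 0.111 z 0.080
th 2.74 tx 3.5 tz 7.4 ry 0.000  | s 0.115 z 0.072
th 2.80 tx 3.0 tz 7.6 ry 0.000  | s 0.118 z 0.065
th 2.86 tx 2.6 tz 7.8 ry 0.000  | s 0.120 z 0.057
th 2.92 tx 2.1 tz 7.9 ry 0.000  | s 0.122 z 0.049
th 2.98 tx 1.6 tz 8.1 ry 0.000  | s 0.124 z 0.041
th 3.04 tx 1.1 tz 8.1 ry 0.000  | s 0.125 z 0.033
th 3.10 tx 0.6 tz 8.2 ry 0.000  | s 0.126 z 0.024
th 3.16 tx 0.1 tz 8.2 ry 0.000  | s 0.126 z 0.016
```

```bash
python3 -m crank '[{"gripper":0,"travel":[6,0,0],"twist":[0,0,0]},{"gripper":0,"travel":[6,0,0],"twist":[0,0,0]},{"gripper":0,"travel":[8.6,0,-2.3],"twist":[0,-0.045,0]},{"gripper":0,"travel":[8.6,0,-2.1],"twist":[0,-0.045,0]},{"gripper":0,"travel":[8.6,0,-2],"twist":[0,-0.045,0]},{"gripper":0,"travel":[8.6,0,-1.8],"twist":[0,-0.045,0]},{"gripper":0,"travel":[8.7,0,-1.7],"twist":[0,-0.045,0]},{"gripper":0,"travel":[8.7,0,-1.5],"twist":[0,-0.045,0]}]'; python3 arc.py 1.06 1.1 0.06; python3 - <<'E'
from h import *
snap('side','s4.png',(180,90,450,292))
E
```

```text
time: 10.22
ee_pos: [0.525, -0.1783, 0.1292]
tcp_rot: [179.9, -24.4, 92.8]
wrist_force: [-0.8, -4.6, 0.5]
opening: -0.0001
grasp_force: 1.7
now -0.0886 0.1292 0.427
th 1.06 tx 8.7 tz -1.2 ry -0.044  | s -0.081 z 0.134
s4.png (599, 800, 3) scale 2.962962962962963
```

View pics/s4.png

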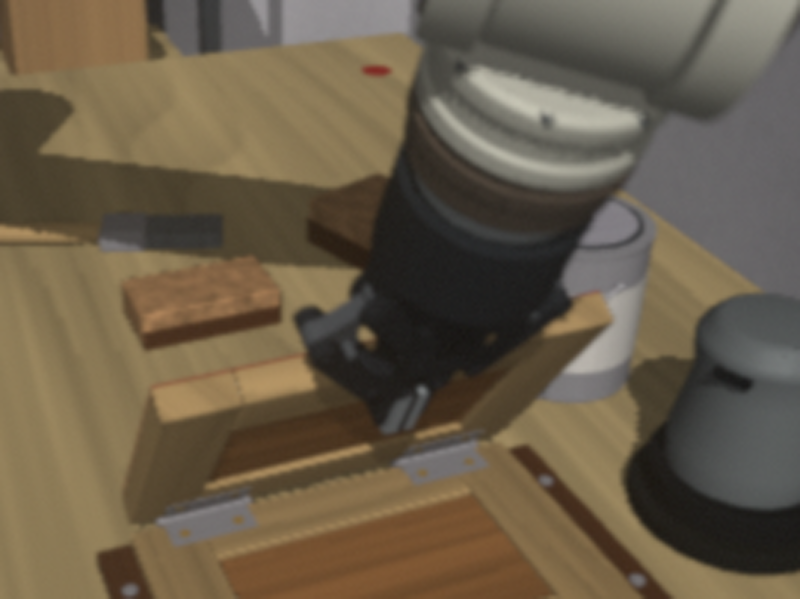

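The leaf is rising (edge at about 240,370 to 590,305), pushed by the fingers with 4.6 N. I continue to past upright.

```bash
python3 -m crank '[{"gripper":0,"travel":[8.7,0,-1.4],"twist":[0,-0.045,0]},{"gripper":0,"travel":[8.7,0,-1.2],"twist":[0,-0.045,0]},{"gripper":0,"travel":[8.7,0,-1.1],"twist":[0,-0.045,0]},{"gripper":0,"travel":[8.7,0,-0.9],"twist":[0,-0.045,0]},{"gripper":0,"travel":[8.7,0,-0.8],"twist":[0,-0.045,0]},{"gripper":0,"travel":[8.7,0,-0.7],"twist":[0,-0.045,0]},{"gripper":0,"travel":[8.7,0,-0.5],"twist":[0,-0.045,0]},{"gripper":0,"travel":[8.7,0,-0.4],"twist":[0,-0.045,0]},{"gripper":0,"travel":[8.6,0,-0.2],"twist":[0,-0.045,0]},{"gripper":0,"travel":[8.5,0,0],"twist":[0,-0.024,0]}]'; python3 arc.py 1.66 2.5 0.06
```

```text
time: 11.52
ee_pos: [0.5209, -0.0954, 0.1549]
tcp_rot: [179.9, 0.0, 92.8]
wrist_force: [-0.0, -2.4, 1.6]
opening: -0.0003
grasp_force: 1.3
now -0.0056 0.1549 -0.001
th 1.66 tx 6.8 tz 0.5 ry 0.001  | s 0.001 z 0.154
th 1.72 tx 8.2 tz 1.0 ry 0.000  | s 0.009 z 0.153
th 1.78 tx 8.1 tz 1.5 ry 0.000  | s 0.017 z 0.152
th 1.84 tx 8.0 tz 1.9 ry 0.000  | s 0.025 z 0.150
th 1.90 tx 7.9 tz 2.4 ry 0.000  | s 0.033 z 0.148
th 1.96 tx 7.7 tz 2.9 ry 0.000  | s 0.041 z 0.145
th 2.02 tx 7.5 tz 3.3 ry 0.000  | s 0.048 z 0.141
th 2.08 tx 7.3 tz 3.8 ry 0.000  | s 0.056 z 0.138
th 2.14 tx 7.1 tz 4.2 ry 0.000  | s 0.063 z 0.133
th 2.20 tx 6.8 tz 4.6 ry 0.000  | s 0.070 z 0.129
th 2.26 tx 6.5 tz 5.0 ry 0.000  | s 0.076 z 0.124
th 2.32 tx 6.2 tz 5.4 ry 0.000  | s 0.082 z 0.118
th 2.38 tx 5.8 tz 5.8 ry 0.000  | s 0.088 z 0.113
th 2.44 tx 5.5 tz 6.1 ry 0.000  | s 0.094 z 0.106
th 2.50 tx 5.1 tz 6.4 ry 0.000  | s 0.099 z 0.100
```

```bash
python3 -m crank '[{"gripper":0,"travel":[6.8,0,0.5],"twist":[0,0,0]},{"gripper":0,"travel":[8.2,0,1],"twist":[0,0,0]},{"gripper":0,"travel":[8.1,0,1.5],"twist":[0,0,0]},{"gripper":0,"travel":[8,0,1.9],"twist":[0,0,0]},{"gripper":0,"travel":[7.9,0,2.4],"twist":[0,0,0]},{"gripper":0,"travel":[7.7,0,2.9],"twist":[0,0,0]},{"gripper":0,"travel":[7.5,0,3.3],"twist":[0,0,0]},{"gripper":0,"travel":[7.3,0,3.8],"twist":[0,0,0]},{"gripper":0,"travel":[7.1,0,4.2],"twist":[0,0,0]},{"gripper":0,"travel":[6.8,0,4.6],"twist":[0,0,0]}]'; python3 arc.py 2.26 3.16 0.06
```

```text
time: 12.78
ee_pos: [0.5172, -0.0204, 0.1281]
tcp_rot: [-180.0, -0.1, 92.8]
wrist_force: [0.1, -0.7, 3.0]
opening: -0.0002
grasp_force: 0.9
now 0.0695 0.1281 0.001
th 2.26 tx 6.6 tz 4.3 ry -0.001  | s 0.076 z 0.124
th 2.32 tx 6.2 tz 5.4 ry 0.000  | s 0.082 z 0.118
th 2.38 tx 5.8 tz 5.8 ry 0.000  | s 0.088 z 0.113
th 2.44 tx 5.5 tz 6.1 ry 0.000  | s 0.094 z 0.106
th 2.50 tx 5.1 tz 6.4 ry 0.000  | s 0.099 z 0.100
th 2.56 tx 4.7 tz 6.7 ry 0.000  | s 0.103 z 0.093
th 2.62 tx 4.3 tz 7.0 ry 0.000  | s 0.108 z 0.086
th 2.68 tx 3.9 tz 7.2 ry 0.000  | s 0.112 z 0.079
th 2.74 tx 3.4 tz 7.5 ry 0.000  | s 0.115 z 0.072
th 2.80 tx 3.0 tz 7.7 ry 0.000  | s 0.118 z 0.064
th 2.86 tx 2.5 tz 7.8 ry 0.000  | s 0.121 z 0.056
th 2.92 tx 2.0 tz 8.0 ry 0.000  | s 0.123 z 0.048
th 2.98 tx 1.6 tz 8.1 ry 0.000  | s 0.124 z 0.040
th 3.04 tx 1.1 tz 8.1 ry 0.000  | s 0.125 z 0.032
th 3.10 tx 0.6 tz 8.2 ry 0.000  | s 0.126 z 0.024
th 3.16 tx 0.1 tz 8.2 ry 0.000  | s 0.126 z 0.015
```

```bash
python3 -m crank '[{"gripper":0,"travel":[6.6,0,4.3],"twist":[0,0,0]},{"gripper":0,"travel":[6.2,0,5.4],"twist":[0,0,0]},{"gripper":0,"travel":[5.8,0,5.8],"twist":[0,0,0]},{"gripper":0,"travel":[5.5,0,6.1],"twist":[0,0,0]},{"gripper":0,"travel":[5.1,0,6.4],"twist":[0,0,0]},{"gripper":0,"travel":[4.7,0,6.7],"twist":[0,0,0]},{"gripper":0,"travel":[4.3,0,7],"twist":[0,0,0]},{"gripper":0,"travel":[3.9,0,7.2],"twist":[0,0,0]},{"gripper":0,"travel":[3.4,0,7.5],"twist":[0,0,0]},{"gripper":0,"travel":[3,0,7.7],"twist":[0,0,0]},{"gripper":0,"travel":[2.5,0,7.8],"twist":[0,0,0]},{"gripper":0,"travel":[2,0,8],"twist":[0,0,0]}]'; python3 -m crank '[{"gripper":0,"travel":[1.6,0,8],"twist":[0,0,0]},{"gripper":0,"travel":[1.1,0,8],"twist":[0,0,0]},{"gripper":0,"travel":[0.6,0,6],"twist":[0,0,0]},{"gripper":0,"travel":[0,0,3],"twist":[0,0,0]},{"gripper":0,"travel":[0,0,2],"twist":[0,0,0]},{"gripper":0,"travel":[0,0,0],"twist":[0,0,0]}]'
```

```text
time: 14.28
ee_pos: [0.5146, 0.0323, 0.048]
tcp_rot: [-180.0, -0.1, 92.8]
wrist_force: [-0.4, 2.3, 1.2]
opening: -0.0002
grasp_force: 0.7
time: 15.02
ee_pos: [0.5144, 0.0353, 0.0214]
tcp_rot: [-180.0, -0.0, 92.8]
wrist_force: [-0.5, 0.2, -1.1]
opening: 0.0001
grasp_force: 0.0
```

```bash
for i in 1 2 3; do :; done; python3 -m crank '[{"gripper":0,"travel":[0,0,2],"twist":[0,0,0]},{"gripper":0,"travel":[0,0,1.5],"twist":[0,0,0]},{"gripper":0,"travel":[0,0,0],"twist":[0,0,0]}]'; python3 -m crank '[{"gripper":0,"travel":[0,0,1],"twist":[0,0,0]},{"gripper":0,"travel":[0,0,0],"twist":[0,0,0]}]'
```

```text
time: 15.4
ee_pos: [0.5145, 0.0354, 0.018]
tcp_rot: [180.0, -0.1, 92.8]
wrist_force: [0.9, -0.8, 0.5]
opening: 0.0002
grasp_force: 0.4
time: 15.65
ee_pos: [0.5146, 0.0354, 0.0179]
tcp_rot: [180.0, -0.1, 92.8]
wrist_force: [-3.4, -0.2, 8.3]
opening: -0.0003
grasp_force: 4.2
```

```bash
python3 -m crank '[{"gripper":0,"travel":[0,0,0.7],"twist":[0,0,0]},{"gripper":0,"travel":[0,0,0],"twist":[0,0,0]}]'; python3 -m crank '[{"gripper":0,"travel":[0,0,-10],"twist":[0,0,0]},{"gripper":0,"travel":[0,0,-30],"twist":[0,0,0]},{"gripper":0,"travel":[0,0,-55],"twist":[0,0,0]},{"gripper":0,"travel":[0,0,-55],"twist":[0,0,0]},{"gripper":0,"travel":[0,0,-55],"twist":[0,0,0]},{"gripper":0,"travel":[40,-45,0],"twist":[0,0,0]},{"gripper":0,"travel":[40,-45,0],"twist":[0,0,0]},{"gripper":0,"travel":[40,-45,0],"twist":[0,0,0]},{"gripper":0,"travel":[40,-45,0],"twist":[0,0,0]},{"gripper":0,"travel":[40,-45,0],"twist":[0,0,0]},{"gripper":0,"travel":[40,0,0],"twist":[0,0,0]},{"gripper":0,"travel":[0,0,0],"twist":[0,0,0]}]'; python3 - <<'E'
from h import *
a=bot.camera('top')[:,:,::-1]; b=bot.camera('side')[:,:,::-1]
cv2.imwrite('pics/end.png',cv2.resize(np.vstack([a,b]),None,fx=.78,fy=.78,interpolation=cv2.INTER_AREA)[:600])
E
```

```text
time: 15.9
ee_pos: [0.5147, 0.0354, 0.0178]
tcp_rot: [179.9, -0.1, 92.8]
wrist_force: [-4.4, -1.4, 13.0]
opening: -0.0
grasp_force: 6.7
time: 17.4
ee_pos: [0.2772, 0.2657, 0.2216]
tcp_rot: [180.0, -0.1, 93.0]
wrist_force: [-0.7, -0.6, -0.1]
opening: -0.0002
grasp_force: 0.0
```

View pics/end.png

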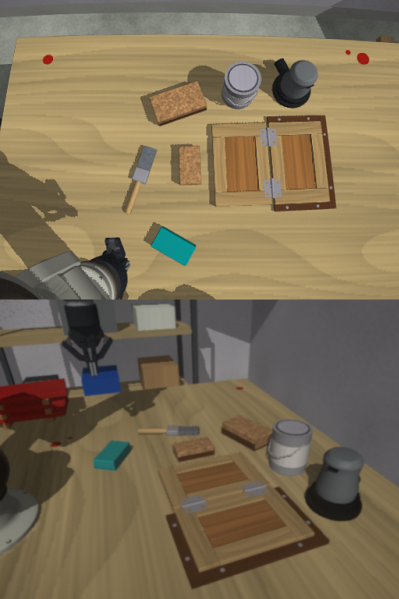

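The leaf lies flat (top 240,163), with the block clear of it at (190,164) and everything else in place. The robot is clear too.

```bash
python3 -c "
from workcell import bot
print(bot.job_done())"
```

```text
the job is handed in; nothing more can be done
None
```

The cork block is pushed clear and the raised leaf now lies flat on the bench on the other side; the sander, tin and brush look unmoved in the final pictures, and the job was handed in at about 17.5 s.

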